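# Stand a kit case heavy end down

### The job

Put the grey kit case that lies on the table away. Pick it up by its two round strap studs so that it can swing and see which end dips: that is the heavy end. Then stand it gently in the empty bay of the stand, heavy end down and lid facing out to the front like its neighbour, and leave the neighbour and the other things as they are.

Things in the scene. Friction and masses are not known exactly. Their poses are not given: they have to be found in the camera images.
- case: the kit case to put away: closed grey box, 120 mm long (x), 52 wide (y), 58 high (z) as it lies lid up, about 0.4 kg. Origin: centre of its underside, z towards the lid. Both ends look the same, but something heavy is packed in one of them, +x or -x at random, and cannot be seen: the balance point lies 10 to 14 mm from the middle towards that end, some 28 mm above the underside
- case_studs (a point): midpoint between the two round steel strap studs, one in the middle of each long side, 40.5 mm above the underside: 19 mm across, 6 mm proud, 64 mm over both (along y). They turn freely on their rivets: held by them, the case swings and hangs with its heavy end 35 to 50 degrees down, lid facing up and towards the side where the heavy end is. Axes as the case
- case_mid (a point): centre of the case: on its axis, 29 mm above the underside; axes as case
- case_lid (a point): centre of the outside of the lid (58 mm above the underside; the lid is 6 mm thick, card frame on top, latches on the -y side, hinges on the +y side); axes as the case
- stand: fixed dark sheet-steel stand for two cases, 110 mm deep (x, its front is -x), 184 wide (y). Origin: centre of its underside. Floor 5 mm above the table; front and rear rim 3 mm thick, 9 mm high. Bays at y = +52 mm (empty) and -52 mm (neighbour), open to front and rear above the rim. Beware: on the bench ahead a big scale rises to z = 0.20 m, its near corner at x 0.62, y -0.23 m
- bay (a point): centre of the empty bay's floor, 5 mm above the table; axes as the stand. The bay is 60 mm wide between two dividers, 5 mm thick, 84 long, topped 38 mm above the table; the rubber-lined floor grips an edge set on it. A case stands in it on its 58 x 52 mm end, 58 mm along the stand's x, 120 mm tall, its studs then 65 mm above the table
- neighbour: like case, already standing in the stand's other bay with its lid to the front (its z axis points to the stand's -x); origin: centre of its underside, which is the rear face now
- till_roll: bystander: white paper till roll standing, 48 mm in diameter, 57 mm high; origin: centre of its underside
- tape_roll: bystander: brown packing tape roll lying on its side face, 68 mm in diameter, 48 mm high; origin: centre of its underside
- staples: bystander: small box of staples, 36 x 58 x 24 mm; origin: centre of its underside

How it is judged (in metres and radians):
On the way:
1. the case is held by both strap studs and hangs clear of the table with its heavy end dipped by more than 20 degrees (height (world z) of case_mid above 0.085 m and ((angle between case's own x axis and vertical below 1.22 rad and x of packed_c0 in the frame of case below 0 m) or (angle between case's own x axis and vertical above 1.92 rad and x of packed_c0 in the frame of case above 0 m)) and contact force between the fingers and stud_a_c1 above 1 N and contact force between the fingers and stud_b_c1 above 1 N), for 0.2 s.
At the end, for the whole second after the job is handed in: The case stands upright (within 3 degrees) on its heavy end on the floor of the empty bay, its centre within 24 mm of the bay's centre, lid to the stand's front within 11 degrees, at rest and released ((angle between case's own x axis and vertical below 0.06 rad or angle between case's own x axis and vertical above 3.08 rad) and height (world z) of packed_c0 below 0.055 m and horizontal distance between case_mid and bay below 0.024 m and height (world z) of case_mid between 0.061 and 0.069 m and x of case_lid in the frame of bay below 0 m and angle between the z axis of case and the x axis of stand, either way round below 0.2 rad and linear speed of case below 0.02 m/s); the robot touches nothing.
It fails at once if the neighbour is shifted by more than 15 mm (distance of neighbour from where it was at the start of the episode above 0.015 m).
It fails at once if a bystander is shifted by more than 20 mm (distance of any of till_roll, tape_roll, staples from where it was at the start of the episode above 0.02 m).
It fails at once if the case strikes the stand at more than 0.3 m/s (dropped, banged or left to topple) (contact force between case and stand above 2 N and linear speed of case above 0.3 m/s).
It also fails if it takes over 51 s, if anything falls off the work surface, if the arm or the gripper's body presses on something with over 40 N, if the wrist force passes 120 N, or if a joint passes its speed limit or range.

### The arm

A 7-joint arm with a two-finger parallel gripper is mounted at the origin on the work surface; the furniture and walls round the work are solid. World frame = base frame: x ahead of the robot, y to its left, z up, the work surface at z = 0. Lengths are in mm, angles in degrees, forces in N, time in s.
With the tool pointing down it reaches from about 350 to 900 mm from the base axis. Payload 7.2 kg.
Tool frame: the origin (TCP) lies on the mounting face of the last link; the fingertips stand 173 mm ahead of it and the grasp point (between the pads) lies 155 mm ahead of it; z points along the fingers, y is the line along which they close (so a half turn about z gives the same grasp; the last joint's range is limited). The gripper opens to 85 mm and grips with 20 to 120 N. Pads are 22 mm wide; open, the fingers measure 114 mm over their backs; the gripper's body (76 mm by 85 mm) begins 54 mm behind the grasp point. The pads swing forward as they close: fully open they stand 13 mm farther back than shut.
Start: joints at [-3.908, 23.554, -0.728, 91.456, 0.321, 64.991, -4.71], TCP at [624.998, -0.012, 404.697] pointing down, gripper open.
Joint ranges: [-169.25, 169.25], [-16.82, 113.86], [-84.01, 82.57], [7.8, 145.47], [-59.2, 239.2], [7.22, 106.19], [-163.78, 163.78]. Speed limits (degrees/s): [136.94, 136.94, 172.46, 172.46, 180, 180, 180].

### API

Orientations are given as a 3x3 rotation matrix whose columns are the frame's x, y, z axes.
In Python, from workcell import bot gives the robot as it stands. The module is installed in compiled form; this text tells all that it offers.
- The arm moves only by the tool jog_arm, never from a script. Its argument "targets" is a list that holds one entry, the list of rows, each a list of 7 numbers: the shift along the world's x, y, z as a fraction of full scale, then the turn, a rotation vector about the world's x, y, z as a fraction of full scale, then the opening, from -1 (shut) to 1 (fully open). In form: [[[tx, ty, tz, wx, wy, wz, grip], ...]]. A call has 1 to 12 rows; each row is the pose to reach, as a shift and turn from the pose commanded when the call began; what a row does not reach only later rows make up. Full scale, the value 1, is 0.4 m for a shift and 30 degrees for a turn. A row lasts 1/10 s, in which the tool goes at most 50 mm and 8.59 degrees, less where a joint would pass 70% of its speed; a pose out of reach is approached as far as the arm can. A call with a number of a shift or a turn outside -1 to 1 is refused whole. A call with a gripper value outside its range is refused whole. The fingers move at their own pace and stop on an object; "grip_force" is the grip in N (left out, the last holds). Time passes only in rows, so rows that repeat a pose let the fingers close. It gives the time, the measured TCP pose, the force, the opening and the grip force at its end, in the units of the state.
- bot.get_obs(): the state, without advancing time (a new reading comes with each control period).
- bot.read_camera(name): name is "scene" or "side" or "wrist"; returns a dict with "color" (400x640x3 uint8, red, green, blue), "mtx" (3x3 intrinsics, pixels), "k1" (the pictures are not rectified: a ray, as slopes to the right and down, at radius r is drawn at 1 + k1 r^2 times it, then the intrinsics apply), "eye" and "rotation" of the camera in the world. Camera axes: x right, y up, looking along -z (the intrinsics and any distortion apply to the point x, -y, -z); pixel columns grow to the right and rows downward; lengths in mm; the calibration is good to about 2 mm. A picture is of the moment at which its call begins. There is no depth.
- bot.job_done(): hands the job in; it is judged then, once.
The state is a dict: "time_s": time; "joints": joint angles; "joint_vel": joint speeds; "joint_efforts": joint torques, N m; "position": TCP position; "ee_rot": TCP orientation; "ft_force": force on the tool from outside, world axes, zero at the start; "torque": the same for the moment, N m; "width": finger opening in mm; "grip_force": force on a finger pad.
Only numpy, scipy, OpenCV 4.12 (cv2) and the standard library are available. Lean on these libraries where they do the work, as an engineer would, in place of code of your own. Each camera call takes 0.05 s, during which the arm holds its last target. There are 200 camera calls.

## Working session

There is one attempt and no reset: what is moved stays moved. The work goes in short steps, Python scripts to look and compute and a tool call to move; the robot and the scene stay as the last step left them, time stands still between calls to the robot, and variables do not carry over. Pictures are saved under pics/ and viewed, at most 10 in all, crops included, and the job is handed in when it is done.

Besides the shell and the picture viewer there is one more tool, called after "Call:" as a command line: name --argument value ..., lists and objects as JSON in quotes. jog_arm: Moves the arm, as the interface text tells. Its arguments: {"type":"object","properties":{"targets":{"type":"array","items":{"type":"array","items":{"type":"array","items":{"type":"number"}}}},"grip_force":{"type":"number"}},"required":["targets"]}

```bash
mkdir -p pics; cat > h.py <<'E'
import numpy as np, cv2
from workcell import bot
def snap(n,f):
    c=bot.read_camera(n); cv2.imwrite(f'pics/{f}.png',c['color'][:,:,::-1]); np.savez(f'pics/{f}.npz',**{k:c[k] for k in('mtx','k1','eye','rotation')}); return c
def load(f): return dict(np.load(f'pics/{f}.npz'))
def ray(c,u,v):
    d=np.linalg.inv(c['mtx'])@[u,v,1]; d=d[:2]; r=np.hypot(*d); s=r
    for _ in range(30): s=r/(1+float(c['k1'])*s*s)
    d=d*s/r if r>0 else d
    return np.array(c['rotation'])@[d[0],-d[1],-1.]
def onz(c,u,v,z):
    d=ray(c,u,v); e=np.array(c['eye']); return (e+d*(z-e[2])/d[2]).round(1)
def proj(c,p):
    q=np.array(c['rotation']).T@(np.array(p)-c['eye']); s=np.array([q[0],-q[1]])/-q[2]
    s=s*(1+float(c['k1'])*(s@s)); return (np.array(c['mtx'])@[*s,1])[:2].round(1)
E
python3 - <<'E'
from h import *
a=[snap(n,n+'0') for n in('scene','side','wrist')]
for c in a: print(c['eye'],np.array(c['rotation']).round(3).tolist(),c['mtx'][0],c['k1'])
im=np.vstack([np.hstack([a[0]['color'],a[1]['color']]),np.hstack([a[2]['color'],a[2]['color']])])
print(bot.get_obs()['time_s'])
E
```

```text
[-326.25407155 -927.15663788  832.46610292] [[0.704, 0.397, -0.59], [-0.71, 0.417, -0.567], [0.021, 0.818, 0.575]] [505.42392531   0.         309.06403601] -0.06381425923008137
[  115.56402674 -1366.00981793   759.7257621 ] [[0.958, 0.136, -0.251], [-0.286, 0.455, -0.844], [-0.0, 0.88, 0.475]] [445.75701091   0.         317.67716269] -0.0064142478086843795
[625.28343702  71.04124487 373.76568306] [[1.0, 0.0, 0.002], [-0.0, 0.961, 0.278], [-0.002, -0.278, 0.961]] [290.84459087   0.         316.65591157] 0.007938672794343252
0.15
```

View pics/scene0.png

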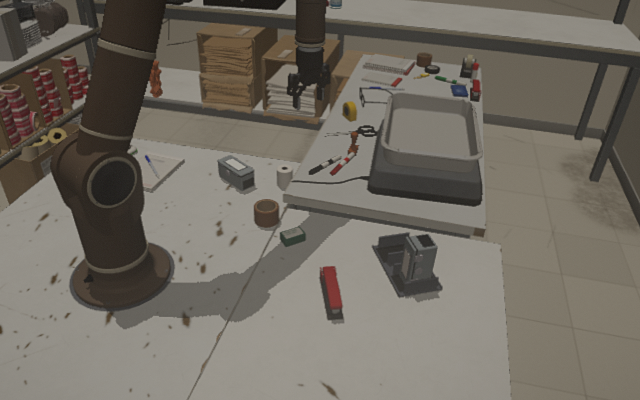

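View pics/wrist0.png

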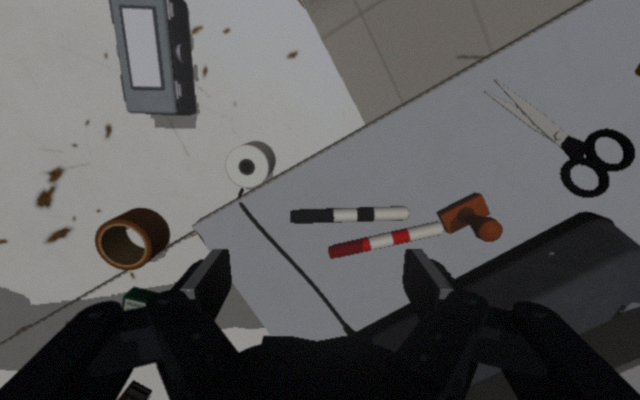

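The scene view shows the case at about (237,172), the stand at about (410,262) with the neighbour at (420,255), and the till roll, tape roll and staples at (285,176), (266,212) and (292,237). The wrist view shows the case at (150,55), cut off at the top, with its latches or stud on the right side.

```bash
python3 - <<'E'
from h import *
s=load('scene0');w=load('wrist0');d=load('side0')
print('stand',onz(s,405,265,5),'case',onz(s,237,165,58))
for p in [(112,0),(161,0),(128,112),(191,113)]: print('w',onz(w,*p,58),onz(w,*p,0))
print('rolls',onz(w,247,166,57),onz(w,125,245,48), onz(s,292,237,24))
print('stapler', onz(s,325,270,20), onz(s,335,312,20))
print(proj(d,[350,250,30]), proj(d,[500,-300,40]))
im=cv2.imread('pics/scene0.png'); sd=cv2.imread('pics/side0.png')
a=cv2.resize(im[225:300,365:450],(400,353),interpolation=cv2.INTER_CUBIC)
b=cv2.resize(im[145:205,205:290],(400,282),interpolation=cv2.INTER_CUBIC)
u,v=map(int,proj(d,onz(s,405,265,30))); 
u0,v0=max(u-50,0),max(v-44,0)
print('side crop',u0,v0)
c=cv2.resize(sd[v0:v0+75,u0:u0+85],(400,353),interpolation=cv2.INTER_CUBIC)
u,v=map(int,proj(d,onz(s,237,165,58))); u1,v1=max(u-42,0),max(v-30,0); print('side case',u1,v1)
e=cv2.resize(sd[v1:v1+60,u1:u1+85],(400,282),interpolation=cv2.INTER_CUBIC)
cv2.imwrite('pics/c0.png',np.vstack([np.hstack([a,c])[:318],np.hstack([b,e])]))
E
```

```text
stand [ 509.6 -454.9    5. ] case [457.7 129.9  58. ]
w [433.2 176.   58. ] [397.9 195.3   0. ]
w [478.9 176.3  58. ] [452.  195.6   0. ]
w [429.5  76.   58. ] [393.6  76.9   0. ]
w [494.4  75.1  58. ] [470.4  75.9   0. ]
rolls [548.5  19.7  57. ] [391.7 -78.4  48. ] [ 369.1 -200.8   24. ]
stapler [ 342.9 -341.1   20. ] [ 261.3 -447.5   20. ]
[258.  163.5] [339. 227.]
side crop 303 219
side case 249 135
```

View pics/c0.png

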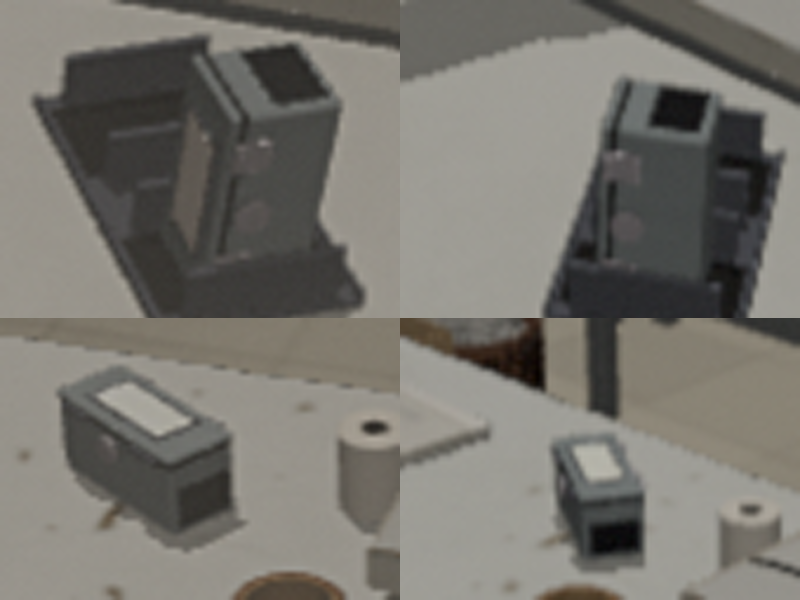

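The crop shows the case lying lid up with a stud on its near-left long side, at about (228,171) in scene pixels. The stand's empty bay is the far one, and the neighbour's lid faces the image's left. I'll measure both precisely.

```bash
python3 - <<'E'
from h import *
s=load('scene0');d=load('side0');w=load('wrist0')
k=85/400
A=lambda x,y:(365+x*k,225+y*k)
B=lambda x,y:(205+x*k,145+(y-318)*k)
C=lambda x,y:(303+x*k,219+y*k)
D=lambda x,y:(249+x*k,135+(y-318)*k)
print('neigh top z125 scene: lidfar,lidnear,rearfar,rearnear',[onz(s,*A(*p),125) for p in [(203,53),(243,122),(300,44),(341,103)]])
print('neigh top z125 side: lidfar,lidnear,rearfar,rearnear',[onz(d,*C(*p),125) for p in [(627,80),(605,135),(718,92),(708,135)]] , 'CHK' )
print('neigh side', [onz(d,*C(p[0]-400,p[1]),125) for p in [(627,80),(605,145),(718,92),(708,137)]])
print('stand ffar',onz(s,*A(36,97),9),'rearnear',onz(s,*A(362,300),5))
print('divider far top scene', [onz(s,*A(*p),38) for p in [(65,55),(208,38)]])
print('near divider',onz(s,*A(343,247),38))
print('case top scene z58 (L,F,R,N)',[onz(s,*B(*p),58) for p in [(62,387),(125,367),(231,438),(178,472)]])
print('card scene',[onz(s,*B(*p),58) for p in [(97,388),(130,381),(200,425),(165,440)]])
print('case top side z58',[onz(d,*D(p[0]-400,p[1]),58) for p in [(553,439),(607,434),(643,488),(577,500)]])
print('wrist top:',[onz(w,*p,58) for p in [(127,112),(170,111),(112,0),(163,0),(135,89),(160,88),(118,10),(153,8)]])
sc=cv2.imread('pics/scene0.png')
hw=cv2.imread('pics/wrist0.png')[0:130,90:220]
fs=sc[215:305,355:460]
cv2.imwrite('pics/c1.png',np.hstack([cv2.resize(hw,(390,390),interpolation=cv2.INTER_CUBIC),cv2.resize(fs,None,fx=390/105,fy=390/90*0+390/105,interpolation=cv2.INTER_CUBIC)[:390] if 0 else cv2.resize(fs,(410,390),interpolation=cv2.INTER_CUBIC)]))
E
```

```text
neigh top z125 scene: lidfar,lidnear,rearfar,rearnear [array([ 472.7, -470.9,  125. ]), array([ 444.1, -514. ,  125. ]), array([ 512.6, -499.7,  125. ]), array([ 488.9, -538.4,  125. ])]
neigh top z125 side: lidfar,lidnear,rearfar,rearnear [array([ 679.5, -537.6,  125. ]), array([ 642.1, -580.4,  125. ]), array([ 720.7, -562.1,  125. ]), array([ 693.7, -595.9,  125. ])] CHK
neigh side [array([ 470.8, -475.2,  125. ]), array([ 438.6, -529. ,  125. ]), array([ 513.8, -500.2,  125. ]), array([ 492.6, -537.6,  125. ])]
stand ffar [ 506.2 -355.2    9. ] rearnear [ 504.2 -564.8    5. ]
divider far top scene [array([ 515.7, -364. ,   38. ]), array([ 583.7, -409. ,   38. ])]
near divider [ 495.8 -552.4   38. ]
case top scene z58 (L,F,R,N) [array([436.1, 194. ,  58. ]), array([481.7, 186.7,  58. ]), array([474.3,  70.6,  58. ]), array([425.1,  62.3,  58. ])]
card scene [array([451.7, 177.5,  58. ]), array([472.7, 170. ,  58. ]), array([470.3,  96.1,  58. ]), array([442.9,  97. ,  58. ])]
case top side z58 [array([432.8, 187.9,  58. ]), array([477.8, 185.1,  58. ]), array([479.8,  75.7,  58. ]), array([425.4,  69.3,  58. ])]
wrist top: [array([428.5,  76. ,  58. ]), array([473. ,  77.1,  58. ]), array([433.2, 176. ,  58. ]), array([480.8, 176.3,  58. ]), array([440.7,  98.3,  58. ]), array([466.1,  99.3,  58. ]), array([437.1, 167.9,  58. ]), array([470.4, 169.7,  58. ])]
```

View pics/c1.png

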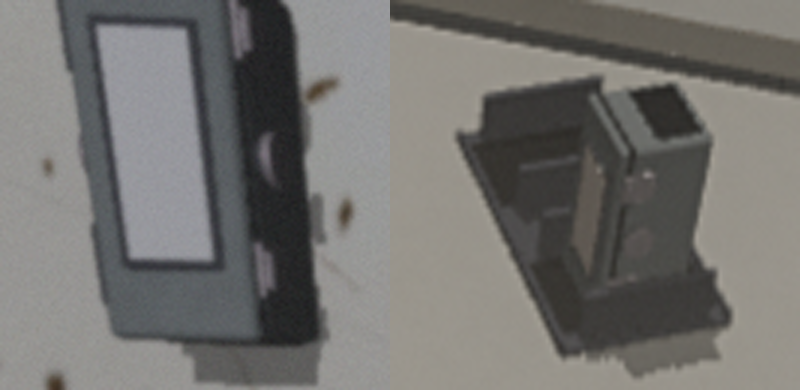

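The enlarged wrist crop shows the card at (92,20)-(221,268), and the latches and stud (267,160) on the right, world +x side. The stand's empty bay is the far one.

```bash
python3 - <<'E'
from h import *
w=load('wrist0')
P=lambda x,y:(90+x/3,y/3)
c=[onz(w,*P(*p),58) for p in [(92,20),(193,22),(221,268),(125,268)]]; print('card',c)
l=[onz(w,*P(*p),58) for p in [(58,2),(228,2),(262,340),(113,335)]]; print('lid',l)
print('stud',onz(w,*P(267,160),40.5))
c=np.array(c); e=(c[0]+c[1]-c[2]-c[3]); print('yaw long',np.degrees(np.arctan2(e[1],e[0])),'centre',c.mean(0))
o=bot.get_obs(); print({k:np.round(v,3).tolist() for k,v in o.items()})
E
```

```text
card [array([440.2, 170.7,  58. ]), array([471.7, 170.3,  58. ]), array([469.6,  98. ,  58. ]), array([437.2,  98. ,  58. ])]
lid [array([430.6, 175.5,  58. ]), array([483.5, 175.7,  58. ]), array([480.2,  74.8,  58. ]), array([429.2,  76.3,  58. ])]
stud [482.  134.5  40.5]
yaw long 87.98559953124084 centre [454.675 134.25   58.   ]
{'time_s': 0.15, 'joints': [-3.908, 23.59, -0.728, 91.492, 0.32, 64.992, -4.709], 'joint_vel': [-0.066, -0.088, 0.027, -0.186, 0.125, -0.043, -0.015], 'joint_efforts': [0.001, -60.104, 0.683, -29.965, 0.014, 0.008, -0.0], 'position': [624.832, -0.018, 404.051], 'ee_rot': [[-0.0, 1.0, -0.001], [1.0, 0.0, -0.0], [-0.0, -0.001, -1.0]], 'ft_force': [0.283, -0.285, 0.024], 'torque': [0.057, -0.024, 0.017], 'grip_force': 0.0, 'width': 85.325}
```

Call:
jog_arm --targets '[[[-0.36,-0.9,0,0,0,0,1],[-0.36,-0.9,0,0,0,0,1],[-0.36,-0.9,0,0,0,0,1],[-0.36,-0.9,0,0,0,0,1],[-0.36,-0.9,0,0,0,0,1],[-0.36,-0.9,0,0,0,0,1],[-0.36,-0.9,0,0,0,0,1],[-0.36,-0.9,0,0,0,0,1],[-0.36,-0.9,0,0,0,0,1]]]'

```text
time_s: 1.05
position: [477.2, -366.1, 404.5]
ee_rot: [[0.009, 1.0, -0.002], [1.0, -0.009, -0.003], [-0.003, -0.002, -1.0]]
ft_force: [-0.4, 0.2, -0.7]
width: 85.2
grip_force: 0.0
```

Call:
jog_arm --targets '[[[0,-0.4,0,0,0,0,1],[0,-0.4,0,0,0,0,1],[0,-0.4,0,0,0,0,1],[0,-0.4,0,0,0,0,1],[0,-0.4,0,0,0,0,1],[0,-0.4,0,0,0,0,1]]]'

```text
time_s: 1.65
position: [481.9, -518.5, 404.0]
ee_rot: [[-0.001, 1.0, -0.0], [1.0, 0.001, 0.002], [0.002, -0.0, -1.0]]
ft_force: [0.7, 0.8, 0.1]
width: 85.6
grip_force: 0.0
```

```bash
python3 - <<'E'
from h import *
c=snap('wrist','w1'); o=bot.get_obs(); print({k:np.round(v,2).tolist() for k,v in o.items() if k in('time_s','joints','position','joint_vel')})
cs=load('w1'); print(proj(cs,[531,-414,5]),proj(cs,[505,-459,5]))
im=cv2.cvtColor(c['color'],cv2.COLOR_RGB2BGR)
cv2.imwrite('pics/w1z.png',cv2.resize(im[0:260,140:480],(784,600),interpolation=cv2.INTER_CUBIC))
E
```

```text
{'time_s': 1.7, 'joints': [37.3, 31.9, 9.34, 78.84, -5.34, 69.74, 47.24], 'joint_vel': [-0.54, -0.67, -0.01, 0.04, 0.04, -0.1, 0.27], 'position': [482.17, -517.94, 404.48]}
[357.8  88.6] [335.2 127.7]
```

View pics/w1z.png

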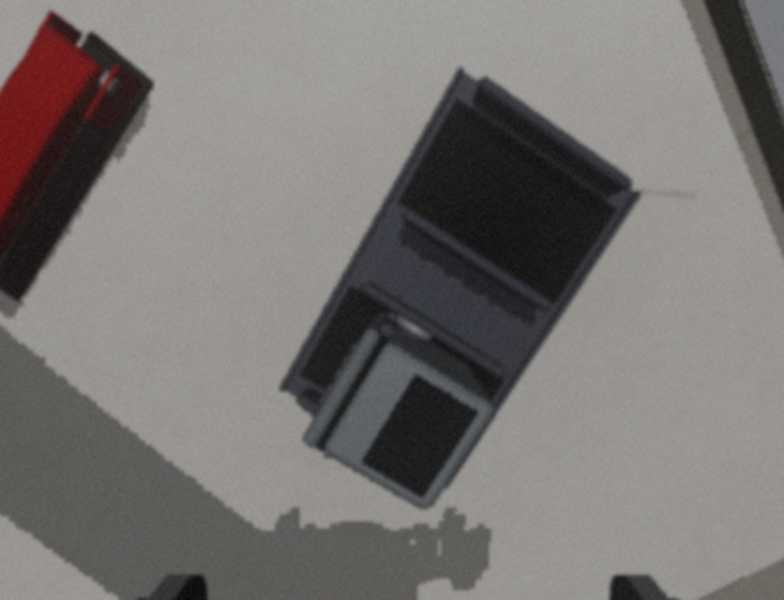

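The zoomed wrist view shows the empty bay's dark floor with corners (457,100), (615,210), (553,302) and (401,203). The far divider's top runs (485,80)-(632,182), the inner divider's along (401,208)-(555,302), and the neighbour is below.

```bash
python3 - <<'E'
from h import *
w=load('w1'); f=340/784; P=lambda x,y:(140+x*f,y*f)
q=np.array([onz(w,*P(*p),5) for p in [(457,100),(615,210),(553,302),(401,203)]]); print('floor',q.tolist(),q.mean(0))
d=lambda a,b:np.degrees(np.arctan2(*(b-a)[1::-1]))
print('yaws',d(q[0],q[1]),d(q[3],q[2]),d(q[3],q[0])-90,d(q[2],q[1])-90)
r=np.array([onz(w,*P(*p),9) for p in [(460,70),(638,193),(285,388)]]); print('rim ff,rf,fn',r.tolist(),d(r[0],r[1]),d(r[2],r[0])-90)
t=np.array([onz(w,*P(*p),38) for p in [(485,80),(632,182),(401,206),(557,300)]]); print('dividers',t.tolist(),d(t[0],t[1]),d(t[2],t[3]))
yw=np.radians(-33.5);X=np.array([np.cos(yw),np.sin(yw)]);Y=np.array([-X[1],X[0]])
for n,a in(('floor',q),('rim',r),('div',t)): print(n,[(round(p[:2]@X,1),round(p[:2]@Y,1)) for p in a])
E
```

```text
floor [[506.7, -365.9, 5.0], [589.2, -416.8, 5.0], [560.2, -462.9, 5.0], [478.9, -413.4, 5.0]] [ 533.75 -414.75    5.  ]
yaws -31.673328280118834 -31.335399619443077 -30.338866295078205 -32.172653400967675
rim ff,rf,fn [[507.6, -353.8, 9.0], [599.0, -409.1, 9.0], [415.2, -508.7, 9.0]] -31.175314878506963 -30.816663002721313
dividers [[516.9, -365.2, 38.0], [586.5, -407.4, 38.0], [479.2, -417.8, 38.0], [555.1, -460.5, 38.0]] -31.229348213687185 -29.361337440923386
floor [(np.float64(624.5), np.float64(-25.5)), (np.float64(721.4), np.float64(-22.4)), (np.float64(722.6), np.float64(-76.8)), (np.float64(627.5), np.float64(-80.4))]
rim [(np.float64(618.6), np.float64(-14.9)), (np.float64(725.3), np.float64(-10.5)), (np.float64(627.0), np.float64(-195.0))]
div [(np.float64(632.6), np.float64(-19.2)), (np.float64(713.9), np.float64(-16.0)), (np.float64(630.2), np.float64(-83.9)), (np.float64(717.1), np.float64(-77.6))]
```

Call:
jog_arm --targets '[[[0,0.95,0,0,0,0,1],[0,0.95,0,0,0,0,1],[0,0.95,0,0,0,0,1],[0,0.95,0,0,0,0,1],[0,0.95,0,0,0,0,1],[0,0.95,0,0,0,0,1],[0,0.95,0,0,0,0,1],[0,0.95,0,0,0,0,1]]]'

```text
time_s: 2.5
position: [480.3, -134.0, 405.4]
ee_rot: [[-0.007, 1.0, 0.001], [1.0, 0.007, 0.001], [0.001, 0.001, -1.0]]
ft_force: [1.4, 0.5, -1.0]
width: 85.0
grip_force: 0.0
```

Call:
jog_arm --targets '[[[-0.064,0.686,-0.2,0,0,-0.067,1],[-0.064,0.686,-0.2,0,0,-0.067,1],[-0.064,0.686,-0.2,0,0,-0.067,1],[-0.064,0.686,-0.2,0,0,-0.067,1],[-0.064,0.686,-0.2,0,0,-0.067,1],[-0.064,0.686,-0.2,0,0,-0.067,1],[-0.064,0.686,-0.2,0,0,-0.067,1],[-0.064,0.686,-0.36,0,0,-0.067,1],[-0.064,0.686,-0.38,0,0,-0.067,1],[-0.064,0.686,-0.38,0,0,-0.067,1]]]'

```text
time_s: 3.5
position: [453.4, 134.4, 250.8]
ee_rot: [[0.033, 0.999, -0.005], [0.999, -0.033, -0.002], [-0.002, -0.005, -1.0]]
ft_force: [-0.8, -0.8, 0.8]
width: 85.3
grip_force: 0.0
```

```bash
python3 - <<'E'
from h import *
c=snap('wrist','w2'); s=snap('side','s2'); o=bot.get_obs(); print({k:np.round(v,2).tolist() for k,v in o.items() if k in('time_s','joints','position','ee_rot')})
w=c['color'][:,:,::-1]; q=proj(load('s2'),[455,134,100]).astype(int); print(q)
sc=s['color'][:,:,::-1][q[1]-50:q[1]+50,q[0]-40:q[0]+40]
cv2.imwrite('pics/w2z.png',np.hstack([cv2.resize(w,(480,400)[::1] if 0 else (480,300)),cv2.resize(sc,(240,300),interpolation=cv2.INTER_CUBIC)]))
E
```

```text
{'time_s': 3.6, 'joints': [-15.11, 21.04, -8.74, 120.03, 4.95, 39.25, -29.06], 'position': [455.12, 134.69, 253.56], 'ee_rot': [[0.03, 1.0, 0.0], [1.0, -0.03, -0.0], [-0.0, 0.0, -1.0]]}
[290 155]
```

View pics/w2z.png

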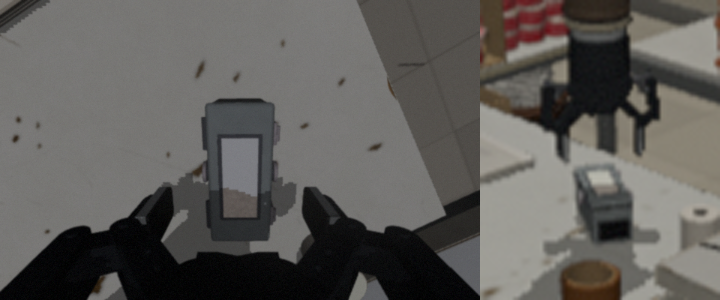

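The wrist view shows the case centred between the open fingers: lid from (207,102) to (268,240), card from (221,136) to (256,218), at 0.75 scale. I'll check the centre.

```bash
python3 - <<'E'
from h import *
w=load('w2')
for p in [(207,103),(273,103),(210,239),(268,239),(221,136),(257,136),(222,218),(257,218)]: print(onz(w,p[0]/.75,p[1]/.75,58))
E
```

```text
[432.8 195.3  58. ]
[480.8 193.7  58. ]
[426.9  78.4  58. ]
[477.8  76.9  58. ]
[441.6 170.4  58. ]
[469.  169.5  58. ]
[438.6  99.1  58. ]
[468.4  98.2  58. ]
```

Call:
jog_arm --targets '[[[0,0.001,-0.1,0,0,0,1],[0,0.001,-0.148,0,0,0,1],[0,0.001,-0.148,0,0,0,1],[0,0.001,-0.148,0,0,0,1],[0,0.001,-0.148,0,0,0,-1],[0,0.001,-0.148,0,0,0,-1],[0,0.001,-0.148,0,0,0,-1],[0,0.001,-0.148,0,0,0,-1],[0,0.001,-0.148,0,0,0,-1],[0,0.001,-0.148,0,0,0,-1]]]' --grip_force 50

```text
time_s: 4.6
position: [455.9, 135.0, 195.5]
ee_rot: [[0.035, 0.999, 0.002], [0.999, -0.035, 0.001], [0.001, 0.002, -1.0]]
ft_force: [-3.8, -0.7, 13.1]
width: 62.6
grip_force: 52.1
```

Call:
jog_arm --targets '[[[0,0,0.03,0,0,0,-1],[0,0,0.08,0,0,0,-1],[0,0,0.14,0,0,0,-1],[0,0,0.2,0,0,0,-1],[0,0,0.26,0,0,0,-1],[0,0,0.32,0,0,0,-1],[0,0,0.36,0,0,0,-1],[0,0,0.36,0,0,0,-1],[0,0,0.36,0,0,0,-1],[0,0,0.36,0,0,0,-1]]]'

```text
time_s: 5.6
position: [454.9, 134.5, 336.7]
ee_rot: [[0.035, 0.999, -0.002], [0.999, -0.035, -0.001], [-0.001, -0.001, -1.0]]
ft_force: [-0.8, 0.0, -2.7]
width: 62.0
grip_force: 59.2
```

```bash
python3 - <<'E'
from h import *
c=snap('wrist','w3'); s=snap('side','s3'); sc=snap('scene','sc3'); o=bot.get_obs(); print({k:np.round(v,2).tolist() for k,v in o.items() if k in('time_s','position','ft_force','width','grip_force')})
ims=[]
for n,x in(('s3',s),('sc3',sc)):
    q=proj(load(n),[455,135,190]).astype(int); print(q)
    ims.append(cv2.resize(x['color'][:,:,::-1][q[1]-45:q[1]+45,q[0]-45:q[0]+45],(400,400),interpolation=cv2.INTER_CUBIC))
cv2.imwrite('pics/h3.png',np.hstack(ims))
E
```

```text
{'time_s': 5.75, 'position': [455.12, 134.69, 336.6], 'ft_force': [0.16, -0.18, -3.73], 'grip_force': 59.18, 'width': 62.16}
[289 132]
[232 124]
```

View pics/h3.png

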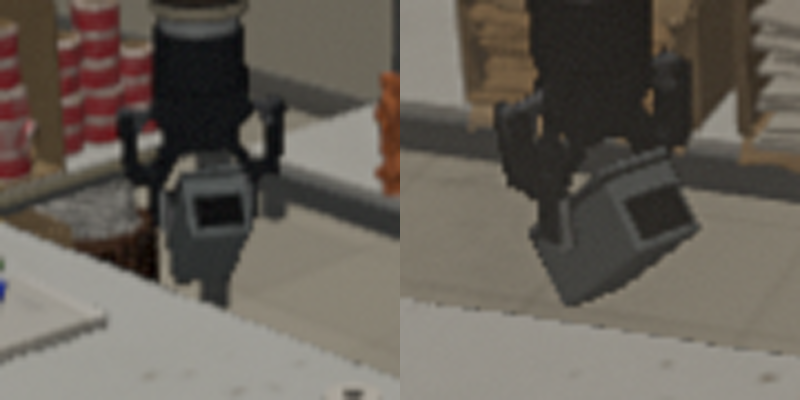

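The case hangs with the far, world +y end dipped (left/far end at (570,300), near end raised at (690,190)), so the heavy end is case +x. Placing it needs a strong tool lean, so I'll identify the arm's kinematics to check reach.

```bash
cat > kin.py <<'E'
import numpy as np
from scipy.spatial.transform import Rotation as R
from scipy.optimize import least_squares
def fk(q,p,s=(-1,-1,-1,-1)):
    h,L1,a1,a1b,L2,a2,L3=p; q=np.radians(q); Z=lambda a:R.from_euler('z',a).as_matrix(); Y=lambda a:R.from_euler('y',a).as_matrix()
    M=Z(s[0]*q[0]); x=np.array([0,0,h]); M=M@Y(q[1])@Z(s[1]*q[2]); x=x+M@[a1,0,L1]
    M=M@Y(q[3]); x=x+M@[a1b,0,L2]; M=M@Z(s[2]*q[4])@Y(q[5]); x=x+M@[a2,0,L3]; return x,M@Z(s[3]*q[6])
LO=np.array([-169.25,-16.82,-84.01,7.8,-59.2,7.22,-163.78]);HI=np.array([169.25,113.86,82.57,145.47,239.2,106.19,163.78])
E
python3 - <<'E'
from h import *; from kin import *; import itertools
o=bot.get_obs()
Q=[[-3.908,23.554,-.728,91.456,.321,64.991,-4.71],[37.3,31.9,9.34,78.84,-5.34,69.74,47.24],[-15.11,21.04,-8.74,120.03,4.95,39.25,-29.06],o['joints']]
P=[[625,0,404.7],[482.17,-517.94,404.48],[455.12,134.69,253.56],o['position']]
print(np.round(o['joints'],2))
best=[]
for s in itertools.product((-1,1),repeat=3):
    s=(-1,)+s
    f=lambda p:np.concatenate([(fk(q,p,s)[0]-x) for q,x in zip(Q,P)]+[1e-2*(np.array(p)-[300,400,0,0,400,0,100])])
    r=least_squares(f,[300,400,0,0,400,0,100]); rr=np.abs(r.fun[:12]).max(); best.append((rr,s,r.x.round(1)))
    
best.sort(key=lambda b:b[0]); [print(b) for b in best[:3]]
p,s=best[0][2],best[0][1]; print([fk(q,p,s)[1].round(2).tolist() for q in Q[:3]])
E
```

```text
[-14.11  13.94  -9.57 115.72   2.96  50.66 -27.29]
(np.float64(45.88266190646427), (-1, 1, -1, -1), array([ -854.9,   497.8,    44.4,   -20.4,   480.8,    74.2, -1016.1]))
(np.float64(45.88266190646427), (-1, 1, -1, 1), array([ -854.9,   497.8,    44.4,   -20.4,   480.8,    74.2, -1016.1]))
(np.float64(48.034649940375594), (-1, -1, -1, -1), array([-152.2,  582.9,  119.7,  -12.8,  509. ,  183.8, -279.4]))
[[[-1.0, 0.02, 0.0], [0.02, 1.0, -0.01], [-0.0, -0.01, -1.0]], [[-0.96, -0.28, 0.08], [-0.27, 0.95, 0.15], [-0.12, 0.12, -0.99]], [[-0.95, 0.31, 0.01], [0.31, 0.94, -0.11], [-0.05, -0.1, -0.99]]]
```

Call:
jog_arm --targets '[[[0,-0.1,0,0,0,0.15,-1],[0,-0.2,0,0,0,0.3,-1],[0,-0.3,0,0,0,0.45,-1],[0,-0.4,0,0,0,0.6,-1],[0.01,-0.5,0,0,0,0.8,-1],[0.02,-0.6,0,0,0,1.0,-1]]]'

```text
time_s: 6.35
position: [463.1, -106.7, 337.0]
ee_rot: [[-0.473, 0.881, -0.001], [0.881, 0.473, 0.0], [0.001, -0.001, -1.0]]
ft_force: [0.5, -0.5, -3.9]
width: 62.0
grip_force: 59.2
```

```bash
python3 -c "
from h import *;import json
o=bot.get_obs();print(o['joint_vel'].round(1) if hasattr(o['joint_vel'],'round') else o['joint_vel']);json.dump([[list(map(float,o['joints'])),list(map(float,o['position'])),np.array(o['ee_rot']).tolist()]],open('d.json','w'));print(np.round(o['joints'],1))"
```

```text
[ 42.2  10.6   6.1 -14.6  -0.7   3.2 108.6]
[ 11.7  13.7  -5.3 115.9   1.6  50.5  33.8]
```

Call:
jog_arm --targets '[[[0,-0.1,0,0,0,0.15,-1],[0,-0.2,0,0,0,0.3,-1],[0,-0.3,0,0,0,0.45,-1],[0.01,-0.4,0,0,0,0.6,-1],[0.02,-0.5,0,0,0,0.8,-1],[0.02,-0.56,0,0,0,0.9,-1],[0.02,-0.6,0,0,0,1.0,-1],[0.02,-0.6,0,0,0,1.0,-1],[0.02,-0.6,0,0,0,1.0,-1]]]'

```text
time_s: 7.25
position: [471.2, -345.0, 336.5]
ee_rot: [[-0.847, 0.531, -0.001], [0.531, 0.847, 0.001], [0.002, 0.001, -1.0]]
ft_force: [0.1, 0.3, -3.2]
width: 62.1
grip_force: 59.2
```

```bash
python3 - <<'E'
from h import *; from kin import *; import json,itertools
D=json.load(open('d.json')); o=bot.get_obs(); D.append([list(map(float,o['joints'])),list(map(float,o['position'])),np.array(o['ee_rot']).tolist()])
D+= [[[-3.908,23.554,-.728,91.456,.321,64.991,-4.71],[625,0,404.7],[[0,1,0],[1,0,0],[0,0,-1]]],
[[37.3,31.9,9.34,78.84,-5.34,69.74,47.24],[482.17,-517.94,404.48],[[-.001,1,0],[1,.001,.002],[0.002,0,-1]]],
[[-15.11,21.04,-8.74,120.03,4.95,39.25,-29.06],[455.12,134.69,253.56],[[.03,1,0],[1,-.03,0],[0,0,-1]]],
[[-14.11,13.94,-9.57,115.72,2.96,50.66,-27.29],[455.12,134.69,336.6],[[.035,.999,0],[.999,-.035,0],[0,0,-1]]]]
json.dump(D,open('d.json','w')); print(np.round(o['joints'],1),np.round(o['position'],1),np.round(o['ee_rot'],3).tolist(),o['time_s'])
res=[]
def rot(q,c,s):
    E=lambda a,k:R.from_euler(a,k,degrees=True)
    return E('z',c[0]+s[0]*q[0])*E('y',q[1])*E('z',c[1]+s[1]*q[2])*E('y',q[3])*E('z',c[2]+s[2]*q[4])*E('y',q[5])*E('z',c[3]+s[3]*q[6])
for s in itertools.product((-1,1),repeat=4):
  for c7 in(0,90,180,270):
    f=lambda c:np.concatenate([(R.from_matrix(d[2]).inv()*rot(d[0],c,s)).as_rotvec(degrees=True) for d in D])
    r=least_squares(f,[0,0,0,c7]); res.append((r.cost,s,r.x.round(2),np.abs(r.fun).max()))
res.sort(key=lambda a:a[0]); [print(a) for a in res[:4]]
E
```

```text
[ 34.6  23.5  -4.1 101.5   1.9  55.2  87.6] [ 471.2 -345.   336.5] [[-0.847, 0.531, -0.001], [0.531, 0.847, 0.001], [0.002, 0.001, -1.0]] 7.25
(np.float64(0.024056521353272253), (-1, -1, -1, -1), array([ 2.6 ,  0.36, -0.17, 93.01]), np.float64(0.1657486797941317))
(np.float64(0.02405652135996333), (-1, -1, -1, -1), array([ 2.6 ,  0.36, -0.17, 93.01]), np.float64(0.16574857344736435))
(np.float64(0.02405652141156666), (-1, -1, -1, -1), array([ 2.61,  0.36, -0.17, 93.02]), np.float64(0.16574832191251493))
(np.float64(0.02405652142766466), (-1, -1, -1, -1), array([ 2.6 ,  0.36, -0.17, 93.01]), np.float64(0.16574743855835045))
```

```bash
cat > kin.py <<'E'
import numpy as np, json
from scipy.spatial.transform import Rotation as R
from scipy.optimize import least_squares
C=[2.6,.36,-.17,93.01]
E=lambda a,k:R.from_euler(a,k,degrees=True)
def rots(q):
    A=E('z',C[0]-q[0]); B=A*E('y',q[1])*E('z',C[1]-q[2]); F=B*E('y',q[3]); G=F*E('z',C[2]-q[4])*E('y',q[5]); return A,B,F,G,G*E('z',C[3]-q[6])
def J(q):
    A,B,F,G,_=rots(q); return np.hstack([[[0],[0],[1]],A.as_matrix()[:,1:2],B.as_matrix(),F.as_matrix(),G.as_matrix()])
def fit(lam=.02):
    D=json.load(open('d.json')); M=np.vstack([J(d[0]) for d in D]); y=np.concatenate([d[1] for d in D])
    x0=np.array([320,0,0,0,400,0,0,400,0,0,110.]); 
    x=x0+np.linalg.lstsq(np.vstack([M,lam*np.eye(11)]),np.concatenate([y-M@x0,np.zeros(11)]),rcond=None)[0]
    return x,np.abs(M@x-y).max()
LO=np.array([-169.25,-16.82,-84.01,7.8,-59.2,7.22,-163.78]);HI=np.array([169.25,113.86,82.57,145.47,239.2,106.19,163.78])
def ik(pos,Rm,x,q0):
    f=lambda q:np.concatenate([(J(q)@x-pos)/5,(R.from_matrix(Rm).inv()*rots(q)[4]).as_rotvec(degrees=True),.003*(q-q0)])
    r=least_squares(f,np.clip(q0,LO+.1,HI-.1),bounds=(LO,HI)); return r.x,np.abs(r.fun[:6]).max()
E
python3 - <<'E'
from kin import *
for l in(.005,.02,.1): x,e=fit(l); print(x.round(1),e)
x,e=fit(.02); q=np.array([34.6,23.5,-4.1,101.5,1.9,55.2,87.6])
yw=np.radians(-31.2);X=np.array([np.cos(yw),np.sin(yw),0]);Z=np.array([0,0,1.]);Y=np.cross(Z,X);bay=np.array([534,-414,5.])
for th in range(0,75,10):
    t=np.radians(th);u=-np.sin(t)*X+np.cos(t)*Z; zt=-u; yt=Y; xt=np.cross(yt,zt)   # tool x to front
    Rm=np.c_[xt,yt,zt]
    for nm,(sx,sz) in {'start':(43,95),'final':(-11.5,60)}.items():
        p=bay+sx*X+sz*Z+153*u
        best=min((ik(p,Rm,x,q0) for q0 in [q,q+[0,0,60,0,-40,0,0],q-[0,0,60,0,-60,0,0],q+[0,0,0,0,170,0,-170]]),key=lambda r:r[1])
        print(th,nm,best[0].round(0),round(best[1],2))
E
```

```text
[113.7 -53.7  -5.3   5.  504.4   7.1   5.  455.  -15.1 -33.3 -25.2] 3.612283259753468
[273.7 -54.4  -4.3   3.  502.7   7.6   3.  454.4 -15.8 -28.7 132.9] 3.7578138060670767
[293.8 -54.9   3.1  -6.8 488.2  10.9  -6.8 451.3 -18.9  -8.8 135.6] 3.9879328976556963
0 start [36. 42. -3. 83.  2. 55. 91.] 0.0
0 final [36. 40. -3. 93.  3. 47. 91.] 0.0
10 start [36. 38. -3. 92.  3. 40. 91.] 0.0
10 final [ 36.  36.  -3. 101.   4.  33.  90.] 0.0
20 start [ 36.  35.  -3. 100.   4.  25.  90.] 0.0
20 final [ 36.  34.  -2. 109.   4.  17.  90.] 0.0
30 start [ 35.  34.  -1. 107.   3.   9.  90.] 0.0
30 final [ 76.  48. -49. 112.  93.  27.  21.] 0.0
40 start [ 84.  60. -64. 108. 112.  38.  16.] 0.0
40 final [ 48.  35.  -9. 116. 181.  10. -80.] 0.0
50 start [ 48.  36.  -9. 113. 185.  18. -84.] 0.0
50 final [ 47.  37.  -6. 121. 187.  27. -85.] 0.0
60 start [ 45.  38.  -5. 117. 188.  35. -87.] 0.0
60 final [ 45.  40.  -3. 125. 188.  44. -87.] 0.0
70 start [ 43.  42.  -2. 120. 188.  53. -88.] 0.0
70 final [ 44.  46.  -2. 127. 188.  62. -87.] 0.0
```

```bash
cat > plan.py <<'E'
from kin import *
yw=np.radians(-31.2);X=np.array([np.cos(yw),np.sin(yw),0]);Z=np.array([0,0,1.]);Y=np.cross(Z,X);bay=np.array([534,-414,5.])
def pose(th,ph,sx,sz,sy=0,L=153):
    t=np.radians(th);u=-np.sin(t)*X+np.cos(t)*Z;zt=-u;xt=np.cross(Y,zt);Q=R.from_rotvec(np.radians(ph)*X).as_matrix()
    Rm=Q@np.c_[xt,Y,zt]; S=bay*[1,1,0]+sx*X+sy*Y+sz*Z; return S-L*Rm[:,2],Rm
E
python3 - <<'E'
from plan import *; from h import *
x,e=fit(.02); q0=np.array(bot.get_obs()['joints'])
for sx,sz in((-60,220),(0,220),(-60,300)):
  for ph in(20,-20):
    q=q0.copy(); print('S',sx,sz,'phi',ph)
    wp=[(0,0)]+[(20,0),(20,ph),(60,ph),(60,0)]
    for a,b in zip(wp,wp[1:]):
        for k in np.linspace(0,1,9)[1:]:
            th,p=np.array(a)*(1-k)+np.array(b)*k; q,er=ik(*pose(th,p,sx,sz),x,q)
        print(b,q.round(0),round(er,2))
E
```

```text
S -60 220 phi 20
(20, 0) [ 38.  17.  -4. 110.   2.  34.  91.] 0.0
(20, 20) [ 57.  21. -16. 105. -26.  40. 116.] 0.0
(60, 20) [ 98.  29. -59. 117. -59.   7. 161.] 12.94
(60, 0) [ 45.  11.  -7. 122. -59.   7. 156.] 16.09
S -60 220 phi -20
(20, 0) [ 38.  17.  -4. 110.   2.  34.  91.] 0.0
(20, -20) [ 20.  17.   7. 114.  34.  37.  63.] 0.0
(60, -20) [ 46.  18. -11. 132. 160.  33. -49.] 0.0
(60, 0) [ 65.  20. -25. 127. 185.  25. -81.] 0.0
S 0 220 phi 20
(20, 0) [ 37.  22.  -4. 101.   3.  36.  91.] 0.0
(20, 20) [ 55.  26. -17.  96. -21.  42. 111.] 0.0
(60, 20) [ 85.  31. -49. 111. -59.   7. 158.] 12.68
(60, 0) [ 35.  16.   2. 116. -59.   7. 154.] 15.65
S 0 220 phi -20
(20, 0) [ 37.  22.  -4. 101.   3.  36.  91.] 0.0
(20, -20) [ 19.  22.   9. 106.  30.  38.  68.] 0.0
(60, -20) [ 45.  22. -11. 124. 158.  30. -46.] 0.0
(60, 0) [ 66.  26. -28. 120. 178.  22. -72.] 0.0
S -60 300 phi 20
(20, 0) [ 38.  12.  -4. 104.   1.  44.  92.] 0.0
(20, 20) [ 51.  15.  -8. 100. -26.  50. 113.] 0.0
(60, 20) [102.  21. -64. 116. -59.   7. 154.] 7.56
(60, 0) [-35.  -3.  76. 127. -59.   7. 159.] 9.53
S -60 300 phi -20
(20, 0) [ 38.  12.  -4. 104.   1.  44.  92.] 0.0
(20, -20) [ 26.  12.  -1. 108.  31.  47.  69.] 0.0
(60, -20) [ 44.   8.  -9. 129. 153.  20. -42.] 0.0
(60, 0) [ 73.  11. -32. 123. 194.  12. -92.] 0.0
```

```bash
cat >> plan.py <<'E'
def getcmd():
    d=json.load(open('cmd.json')); return np.array(d['p']),np.array(d['R'])
def rows(wps,n_tail,grip):
    """wps: list of (th,ph,sx,sz,sy); prints rounded rows from the commanded pose, saves resulting command"""
    p,Rm=getcmd(); out=[]
    for w in wps:
        P,Q=pose(*w); t=(P-p)/400; r=R.from_matrix(Q@Rm.T).as_rotvec(degrees=True)/30
        out.append([*np.round(t,3),*np.round(r,3),grip])
    out+= [out[-1]]*n_tail
    l=np.array(out[-1]); json.dump({'p':(p+400*l[:3]).tolist(),'R':(R.from_rotvec(30*l[3:6],degrees=True).as_matrix()@Rm).tolist()},open('next.json','w'))
    print('max',np.abs(np.array(out)[:,:6]).max()); print(json.dumps([[float(v) for v in o] for o in out]))
lin=lambda a,b,n:[tuple(np.array(a)*(1-k)+np.array(b)*k) for k in np.linspace(0,1,n+1)[1:]]
def commit():
    import shutil; shutil.copy('next.json','cmd.json')
E
python3 - <<'E'
from plan import *
c=np.radians(58); json.dump({'p':[471.4,-345.2,337.5],'R':[[-np.sin(c),np.cos(c),0],[np.cos(c),np.sin(c),0],[0,0,-1]]},open('cmd.json','w'))
rows(lin((0,0,-90,184.5,26),(20,0,-30,220,0),6),0,-1); commit()
rows(lin((20,0,-30,220,0),(20,-20,-30,220,0),4)+lin((20,-20,-30,220,0),(30,-20,-30,220,0),3),2,-1)
E
```

```text
max 0.568
[[-0.006, -0.011, 0.014, -0.058, -0.095, 0.027, -1.0], [-0.009, -0.021, 0.027, -0.116, -0.189, 0.027, -1.0], [-0.012, -0.032, 0.039, -0.175, -0.284, 0.027, -1.0], [-0.015, -0.043, 0.049, -0.233, -0.379, 0.027, -1.0], [-0.017, -0.054, 0.058, -0.291, -0.473, 0.026, -1.0], [-0.02, -0.065, 0.066, -0.349, -0.568, 0.026, -1.0]]
max 0.74
[[0.017, 0.026, -0.002, -0.143, 0.087, 0.0, -1.0], [0.033, 0.053, -0.006, -0.285, 0.173, 0.0, -1.0], [0.049, 0.079, -0.013, -0.428, 0.259, 0.0, -1.0], [0.064, 0.105, -0.022, -0.571, 0.346, 0.0, -1.0], [0.045, 0.113, -0.03, -0.627, 0.251, 0.02, -1.0], [0.026, 0.121, -0.039, -0.684, 0.157, 0.039, -1.0], [0.007, 0.128, -0.048, -0.74, 0.063, 0.058, -1.0], [0.007, 0.128, -0.048, -0.74, 0.063, 0.058, -1.0], [0.007, 0.128, -0.048, -0.74, 0.063, 0.058, -1.0]]
```

Call:
jog_arm --targets '[[[-0.006,-0.011,0.014,-0.058,-0.095,0.027,-1],[-0.009,-0.021,0.027,-0.116,-0.189,0.027,-1],[-0.012,-0.032,0.039,-0.175,-0.284,0.027,-1],[-0.015,-0.043,0.049,-0.233,-0.379,0.027,-1],[-0.017,-0.054,0.058,-0.291,-0.473,0.026,-1],[-0.02,-0.065,0.066,-0.349,-0.568,0.026,-1]]]'

```text
time_s: 7.85
position: [463.7, -369.5, 363.8]
ee_rot: [[-0.804, 0.517, 0.294], [0.486, 0.856, -0.176], [-0.343, 0.001, -0.939]]
ft_force: [0.1, 0.0, -3.8]
width: 62.2
grip_force: 59.2
```

Call:
jog_arm --targets '[[[0.017,0.026,-0.002,-0.143,0.087,0,-1],[0.033,0.053,-0.006,-0.285,0.173,0,-1],[0.049,0.079,-0.013,-0.428,0.259,0,-1],[0.064,0.105,-0.022,-0.571,0.346,0,-1],[0.045,0.113,-0.03,-0.627,0.251,0.02,-1],[0.026,0.121,-0.039,-0.684,0.157,0.039,-1],[0.007,0.128,-0.048,-0.74,0.063,0.058,-1],[0.007,0.128,-0.048,-0.74,0.063,0.058,-1],[0.007,0.128,-0.048,-0.74,0.063,0.058,-1]]]'

```text
time_s: 8.75
position: [466.6, -318.8, 344.7]
ee_rot: [[-0.83, 0.486, 0.274], [0.303, 0.805, -0.511], [-0.468, -0.341, -0.815]]
ft_force: [0.2, 0.1, -4.0]
width: 62.3
grip_force: 59.2
```

```bash
python3 - <<'E'
from plan import *; from h import bot
commit(); o=bot.get_obs(); p,Rm=getcmd(); print(o['time_s'],np.round(o['joints'],1),'poserr',np.round(np.array(o['position'])-p,1),R.from_matrix(np.array(o['ee_rot'])@Rm.T).as_rotvec(degrees=True).round(1))
x,e=fit(); q=np.array(o['joints'])
for th in range(35,61,5): q,er=ik(*pose(th,-20,-30,220),x,q); print(th,q.round(0),round(er,2))
rows(lin((30,-20,-30,220,0),(55,-20,-30,220,0),7),3,-1)
E
```

```text
8.75 [ 11.1  15.6  13.9 118.3  45.8  24.6  49.3] poserr [0.4 1.2 0. ] [0.1 0.1 0. ]
35 [ 10.  16.  21. 122.  60.  16.  39.] 0.0
40 [ 13.  16.  20. 124.  89.  13.  13.] 0.0
45 [ 25.  16.   8. 125. 117.  15. -12.] 0.0
50 [ 35.  17.  -1. 126. 136.  19. -29.] 0.0
55 [ 41.  18.  -7. 127. 149.  25. -40.] 0.0
60 [ 45.  20. -10. 128. 159.  32. -48.] 0.0
max 0.67
[[-0.019, 0.007, -0.012, -0.058, -0.096, 0.041, -1.0], [-0.038, 0.013, -0.025, -0.116, -0.192, 0.082, -1.0], [-0.057, 0.018, -0.039, -0.174, -0.287, 0.123, -1.0], [-0.075, 0.022, -0.054, -0.232, -0.383, 0.163, -1.0], [-0.092, 0.026, -0.071, -0.29, -0.479, 0.204, -1.0], [-0.108, 0.029, -0.088, -0.348, -0.574, 0.245, -1.0], [-0.124, 0.03, -0.106, -0.406, -0.67, 0.286, -1.0], [-0.124, 0.03, -0.106, -0.406, -0.67, 0.286, -1.0], [-0.124, 0.03, -0.106, -0.406, -0.67, 0.286, -1.0], [-0.124, 0.03, -0.106, -0.406, -0.67, 0.286, -1.0]]
```

Tracking well, j5 is turning as predicted.

Call:
jog_arm --targets '[[[-0.019,0.007,-0.012,-0.058,-0.096,0.041,-1],[-0.038,0.013,-0.025,-0.116,-0.192,0.082,-1],[-0.057,0.018,-0.039,-0.174,-0.287,0.123,-1],[-0.075,0.022,-0.054,-0.232,-0.383,0.163,-1],[-0.092,0.026,-0.071,-0.29,-0.479,0.204,-1],[-0.108,0.029,-0.088,-0.348,-0.574,0.245,-1],[-0.124,0.03,-0.106,-0.406,-0.67,0.286,-1],[-0.124,0.03,-0.106,-0.406,-0.67,0.286,-1],[-0.124,0.03,-0.106,-0.406,-0.67,0.286,-1],[-0.124,0.03,-0.106,-0.406,-0.67,0.286,-1]]]'

```text
time_s: 9.75
position: [416.6, -308.1, 301.9]
ee_rot: [[-0.636, 0.487, 0.599], [0.058, 0.804, -0.592], [-0.77, -0.341, -0.539]]
ft_force: [-1.1, -0.8, -3.5]
width: 62.1
grip_force: 59.3
```

```bash
python3 - <<'E'
from plan import *; from h import bot
commit(); o=bot.get_obs(); p,Rm=getcmd(); print(o['time_s'],np.round(o['joints'],1),'poserr',np.round(np.array(o['position'])-p,1),R.from_matrix(np.array(o['ee_rot'])@Rm.T).as_rotvec(degrees=True).round(1))
D=json.load(open('d.json')); D.append([list(map(float,o['joints'])),list(map(float,o['position'])),np.array(o['ee_rot']).tolist()]); json.dump(D,open('d.json','w'))
x,e=fit(); print(x.round(0),e); q=np.array(o['joints'])
for w in lin((55,-20,-30,220),(60,0,-30,220),4)+[(60,0,30,120),(60,0,43,76),(60,0,-11.5,65)]: q,er=ik(*pose(*w),x,q); print(w,q.round(0),round(er,2))
rows(lin((55,-20,-30,220,0),(60,0,-30,220,0),6),3,-1)
E
```

```text
9.75 [ 21.9  16.6   4.6 135.2 150.4  30.9 -51.4] poserr [ 0.  -0.1 -0.4] [ 0. -0. -0.]
[335. -51.   1. -12. 505.   8. -12. 449. -15.  -1. 196.] 3.8360936226111875
(np.float64(56.25), np.float64(-15.0), np.float64(-30.0), np.float64(220.0)) [ 24.  16.   3. 135. 153.  31. -56.] 0.0
(np.float64(57.5), np.float64(-10.0), np.float64(-30.0), np.float64(220.0)) [ 30.  17.  -0. 135. 162.  31. -65.] 0.0
(np.float64(58.75), np.float64(-5.0), np.float64(-30.0), np.float64(220.0)) [ 35.  17.  -3. 135. 171.  32. -75.] 0.0
(np.float64(60.0), np.float64(0.0), np.float64(-30.0), np.float64(220.0)) [ 40.  18.  -6. 135. 178.  33. -84.] 0.0
(60, 0, 30, 120) [ 39.  36.  -6. 128. 178.  44. -83.] 0.0
(60, 0, 43, 76) [ 39.  43.  -5. 126. 179.  48. -82.] 0.0
(60, 0, -11.5, 65) [ 40.  43.  -6. 133. 179.  56. -82.] 0.0
max 0.486
[[-0.009, -0.01, 0.0, 0.082, -0.08, 0.008, -1.0], [-0.019, -0.019, -0.001, 0.163, -0.161, 0.016, -1.0], [-0.028, -0.029, -0.003, 0.244, -0.242, 0.021, -1.0], [-0.037, -0.038, -0.006, 0.324, -0.323, 0.025, -1.0], [-0.046, -0.046, -0.01, 0.405, -0.405, 0.028, -1.0], [-0.054, -0.055, -0.015, 0.485, -0.486, 0.029, -1.0], [-0.054, -0.055, -0.015, 0.485, -0.486, 0.029, -1.0], [-0.054, -0.055, -0.015, 0.485, -0.486, 0.029, -1.0], [-0.054, -0.055, -0.015, 0.485, -0.486, 0.029, -1.0]]
```

Call:
jog_arm --targets '[[[-0.009,-0.01,0,0.082,-0.08,0.008,-1],[-0.019,-0.019,-0.001,0.163,-0.161,0.016,-1],[-0.028,-0.029,-0.003,0.244,-0.242,0.021,-1],[-0.037,-0.038,-0.006,0.324,-0.323,0.025,-1],[-0.046,-0.046,-0.01,0.405,-0.405,0.028,-1],[-0.054,-0.055,-0.015,0.485,-0.486,0.029,-1],[-0.054,-0.055,-0.015,0.485,-0.486,0.029,-1],[-0.054,-0.055,-0.015,0.485,-0.486,0.029,-1],[-0.054,-0.055,-0.015,0.485,-0.486,0.029,-1]]]'

```text
time_s: 10.65
position: [395.6, -330.1, 296.7]
ee_rot: [[-0.428, 0.518, 0.74], [0.258, 0.855, -0.45], [-0.866, -0.002, -0.5]]
ft_force: [0.6, 0.3, -4.0]
width: 62.3
grip_force: 59.3
```

```bash
python3 - <<'E'
from plan import *; from h import *
commit(); o=bot.get_obs(); p,Rm=getcmd(); print(o['time_s'],np.round(o['joints'],1),'poserr',np.round(np.array(o['position'])-p,1),R.from_matrix(np.array(o['ee_rot'])@Rm.T).as_rotvec(degrees=True).round(1))
S=p+153*Rm[:,2]; print('S',S.round(1),'yclose',Rm[:,1].round(3))
a=snap('scene','sc4'); b=snap('side','s4'); ims=[]
for n,x in(('sc4',a),('s4',b)):
    q=proj(load(n),S-[0,0,70]).astype(int); print(n,q-[50,60])
    ims.append(cv2.resize(x['color'][:,:,::-1][q[1]-60:q[1]+60,q[0]-50:q[0]+50],(400,480),interpolation=cv2.INTER_CUBIC))
cv2.imwrite('pics/h4.png',np.hstack(ims))
E
```

```text
10.65 [ 44.6  18.2 -10.  135.7 183.2  33.5 -88. ] poserr [ 0.6 -0.1  0.4] [-0.1  0.  -0. ]
S [ 508.3 -398.6  219.8] yclose [0.518 0.855 0.   ]
sc4 [343 147]
s4 [304 151]
```

View pics/h4.png

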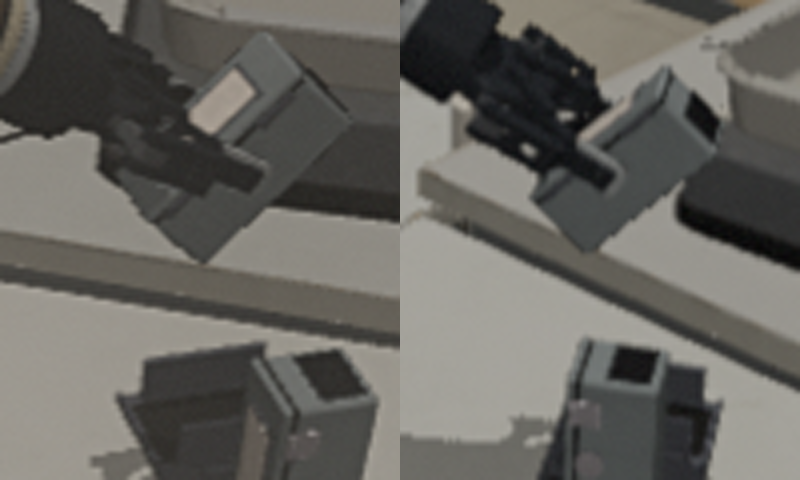

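The picture shows the case hanging lid up and towards the stand's front. Its low underside edge corner is at (205,262) in the scene crop and (585,250) in the side crop, with the light-end corner at (350,120) and (715,150). I'll locate these on the near side plane.

```bash
python3 - <<'E'
from plan import *; from h import *
p,Rm=getcmd(); S=p+153*Rm[:,2]
def onp(c,u,v,off):
    d=ray(c,u,v); e=c['eye']; P0=S+off*Y; t=((P0-e)@Y)/(d@Y); q=e+t*d-S; return (q@X).round(1),(q@Z).round(1)
s=load('sc4'); d=load('s4')
A=lambda x,y:(343+x/4,147+y/4); B=lambda x,y:(304+(x-400)/4,151+y/4)
for nm,c,f,l in(('sc',s,A,[(205,262),(350,120)]),('sd',d,B,[(585,250),(715,150)])):
    q=np.array([onp(c,*f(*k),-26) for k in l]); v=q[1]-q[0]; print(nm,q.tolist(),'len',np.hypot(*v),'beta',np.degrees(np.arctan2(v[1],v[0])))
# triangulate corner rays
def tri(a,b):
    d1=ray(s,*a);d2=ray(d,*b);M=np.c_[d1,-d2];t=np.linalg.lstsq(M,d['eye']-s['eye'],rcond=None)[0]; P1=s['eye']+t[0]*d1;P2=d['eye']+t[1]*d2; m=(P1+P2)/2-S; print('tri',[(m@k).round(1) for k in(X,Y,Z)],np.linalg.norm(P1-P2).round(1))
tri(A(205,262),B(585,250)); tri(A(350,120),B(715,150))
for b in(35,40,45,50):
    t=np.radians(b);h=np.array([-np.cos(t),-np.sin(t)]);l=np.array([-np.sin(t),np.cos(t)]); print(b,(60*h-40.5*l).round(1),(-60*h-40.5*l).round(1))
E
```

```text
sc [[-8.6, -64.6], [67.7, 21.5]] len 115.04303542587877 beta 48.453316250531095
sd [[-7.5, -64.0], [72.7, 21.2]] len 117.00888855125494 beta 46.73150955455947
tri [np.float64(-7.9), np.float64(-24.4), np.float64(-65.3)] 0.8
tri [np.float64(72.0), np.float64(-18.7), np.float64(17.0)] 0.9
35 [-25.9 -67.6] [72.4  1.2]
40 [-19.9 -69.6] [72.   7.5]
45 [-13.8 -71.1] [71.1 13.8]
50 [ -7.5 -72. ] [69.6 19.9]
```

```bash
python3 - <<'E'
from plan import *; from h import *
w=load('w1')
for z in(0,60,120): print(z,[onz(w,*p,z) for p in((438,0),(480,110))])
for n,pp in(('sc4',[(343,205),(443,222)]),('s4',[(404,225),(404,248)])): print(n,[onz(load(n),*p,0) for p in pp])
rows(lin((60,0,-30,220,0),(60,0,37,125,0),6),2,-1)
E
```

```text
0 [array([ 617. , -321.7,    0. ]), array([ 682.1, -438.2,    0. ])]
60 [array([ 595.4, -341.9,   60. ]), array([ 650. , -439.7,   60. ])]
120 [array([ 573.8, -362. ,  120. ]), array([ 618. , -441.1,  120. ])]
sc4 [array([ 596.2, -174.7,    0. ]), array([ 736.3, -420.8,    0. ])]
s4 [array([ 724.2, -288.7,    0. ]), array([ 667.3, -403.9,    0. ])]
max 0.237
[[0.024, -0.014, -0.039, -0.0, -0.0, -0.0, -1.0], [0.048, -0.028, -0.079, -0.0, -0.0, -0.0, -1.0], [0.072, -0.043, -0.118, -0.0, -0.0, -0.0, -1.0], [0.096, -0.057, -0.158, -0.0, -0.0, -0.0, -1.0], [0.119, -0.072, -0.197, -0.0, -0.0, -0.0, -1.0], [0.143, -0.086, -0.237, -0.0, -0.0, -0.0, -1.0], [0.143, -0.086, -0.237, -0.0, -0.0, -0.0, -1.0], [0.143, -0.086, -0.237, -0.0, -0.0, -0.0, -1.0]]
```

Call:
jog_arm --targets '[[[0.024,-0.014,-0.039,0,0,0,-1],[0.048,-0.028,-0.079,0,0,0,-1],[0.072,-0.043,-0.118,0,0,0,-1],[0.096,-0.057,-0.158,0,0,0,-1],[0.119,-0.072,-0.197,0,0,0,-1],[0.143,-0.086,-0.237,0,0,0,-1],[0.143,-0.086,-0.237,0,0,0,-1],[0.143,-0.086,-0.237,0,0,0,-1]]]'

```text
time_s: 11.55
position: [452.4, -364.0, 201.3]
ee_rot: [[-0.429, 0.517, 0.741], [0.259, 0.856, -0.448], [-0.865, -0.0, -0.501]]
ft_force: [-0.3, 0.2, -3.6]
width: 62.0
grip_force: 59.3
```

```bash
python3 - <<'E'
from plan import *; from h import *
commit(); o=bot.get_obs(); p,Rm=getcmd(); print(o['time_s'],np.round(o['joints'],1),'poserr',np.round(np.array(o['position'])-p,1),np.round(o['ft_force'],1))
S=p+153*Rm[:,2]; print('S',S.round(1))
a=snap('scene','sc5'); b=snap('side','s5'); c=snap('wrist','w5'); ims=[]
for n,x in(('sc5',a),('s5',b)):
    q=proj(load(n),S-[0,0,45]).astype(int); print(n,q-[40,40])
    ims.append(cv2.resize(x['color'][:,:,::-1][q[1]-40:q[1]+40,q[0]-40:q[0]+40],(400,400),interpolation=cv2.INTER_CUBIC))
cv2.imwrite('pics/h5.png',np.hstack(ims))
E
```

```text
11.55 [ 42.1  34.5  -8.5 129.1 181.5  43.1 -84.9] poserr [ 0.2  0.4 -0.2] [-0.3  0.2 -3.6]
S [ 565.5 -433.   125. ]
sc5 [375 187]
s5 [337 196]
```

View pics/h5.png

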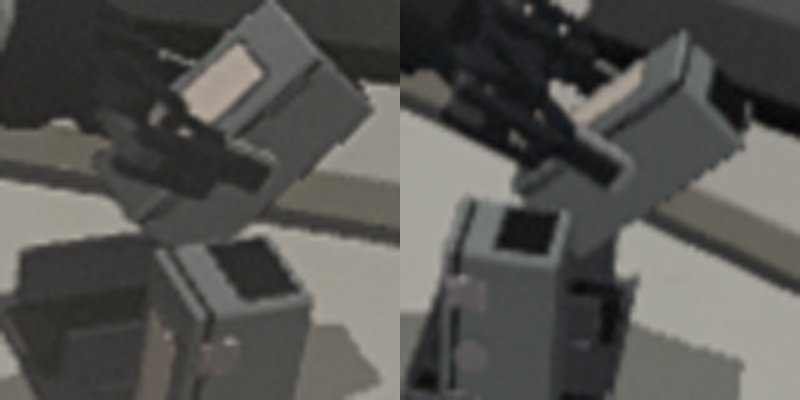

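The crop shows the case hanging above the empty bay behind the neighbour, with light-end corners near-under at (372,108)/(745,140) and far-lid at (272,2)/(688,33). The low edge is hidden behind the neighbour, so I'll triangulate those corners to check centring.

```bash
python3 - <<'E'
from plan import *; from h import *
p,Rm=getcmd(); S=p+153*Rm[:,2]; s=load('sc5'); d=load('s5')
A=lambda x,y:(375+x/5,187+y/5); B=lambda x,y:(337+(x-400)/5,196+y/5)
def tri(a,b,S=S):
    d1=ray(s,*a);d2=ray(d,*b);t=np.linalg.lstsq(np.c_[d1,-d2],d['eye']-s['eye'],rcond=None)[0]; P1=s['eye']+t[0]*d1;P2=d['eye']+t[1]*d2; m=(P1+P2)/2-S; print('tri',[float((m@k).round(1)) for k in(X,Y,Z)],np.linalg.norm(P1-P2).round(1))
tri(A(372,108),B(745,140)); tri(A(272,2),B(688,33)); tri(A(325,62),B(692,78))
b0=bay*[1,1,0]
print('neighbour top corners rel bay'); 
for a,b in(((243,240),(567,203)),((310,298),(567,215)),((155,255),(467,200)),((207,310),(445,275))): tri(A(*a),B(*b),b0)
E
```

```text
tri [72.2, -18.2, 14.7] 3.0
tri [35.3, 28.2, 49.5] 0.8
tri [41.7, -17.7, 46.6] 4.5
neighbour top corners rel bay
tri [23.4, -66.9, 114.8] 7.6
tri [27.5, -123.6, 136.0] 24.1
tri [-26.0, -77.5, 118.9] 1.1
tri [-24.0, -129.7, 117.8] 16.0
```

Call:
jog_arm --targets '[[[0,0,-0.012,0,0,0,-1],[0,0,-0.025,0,0,0,-1],[0,0,-0.037,0,0,0,-1],[0,0,-0.05,0,0,0,-1],[0,0,-0.062,0,0,0,-1],[0,0,-0.075,0,0,0,-1],[0,0,-0.075,0,0,0,-1],[0,0,-0.075,0,0,0,-1]]]'

```text
time_s: 12.5
position: [452.2, -364.4, 171.2]
ee_rot: [[-0.428, 0.518, 0.741], [0.259, 0.855, -0.448], [-0.866, 0.0, -0.501]]
ft_force: [0.4, 0.1, -3.9]
width: 62.4
grip_force: 59.3
```

Call:
jog_arm --targets '[[[0,0,-0.01,0,0,0,-1],[0,0,-0.02,0,0,0,-1],[0,0,-0.028,0,0,0,-1],[0,0,-0.035,0,0,0,-1],[0,0,-0.035,0,0,0,-1],[0,0,-0.035,0,0,0,-1]]]'

```text
time_s: 13.1
position: [452.2, -364.4, 157.4]
ee_rot: [[-0.428, 0.518, 0.741], [0.259, 0.855, -0.448], [-0.866, 0.0, -0.5]]
ft_force: [0.5, -0.3, -4.3]
width: 62.3
grip_force: 59.3
```

Call:
jog_arm --targets '[[[0,0,-0.005,0,0,0,-1],[0,0,-0.01,0,0,0,-1],[0,0,-0.01,0,0,0,-1],[0,0,-0.01,0,0,0,-1]]]'

```text
time_s: 13.5
position: [452.2, -364.4, 153.4]
ee_rot: [[-0.428, 0.518, 0.741], [0.259, 0.855, -0.448], [-0.866, 0.0, -0.5]]
ft_force: [-0.0, -0.4, -4.0]
width: 62.1
grip_force: 59.3
```

Call:
jog_arm --targets '[[[0,0,-0.005,0,0,0,-1],[0,0,-0.007,0,0,0,-1],[0,0,-0.007,0,0,0,-1],[0,0,-0.007,0,0,0,-1]]]'

```text
time_s: 13.9
position: [453.1, -364.9, 151.9]
ee_rot: [[-0.425, 0.518, 0.742], [0.257, 0.855, -0.45], [-0.868, -0.0, -0.497]]
ft_force: [1.5, -1.0, 5.1]
width: 62.1
grip_force: 59.6
```

```bash
cat > arc.py <<'E'
from plan import *
def S(b,ex=26.3,press=1.0,th=60):
    b=np.radians(b); return (th,0,ex+60*np.cos(b)-40.5*np.sin(b),5+60*np.sin(b)+40.5*np.cos(b)-press,0)
E
python3 - <<'E'
from arc import *
p,Rm=getcmd(); p=p+[0,0,-50.8]; json.dump({'p':p.tolist(),'R':Rm.tolist()},open('cmd.json','w'))
print(S(47.5),S(90)); rows([S(b) for b in np.linspace(47.5,72,8)[1:]],1,-1)
E
```

```text
(60, 0, np.float64(36.9756803161296), np.float64(75.59804361704168), 0) (60, 0, np.float64(-14.199999999999996), np.float64(64.0), 0)
max 0.065
[[-0.009, 0.005, 0.005, -0.0, -0.0, -0.0, -1.0], [-0.019, 0.011, 0.005, -0.0, -0.0, -0.0, -1.0], [-0.028, 0.017, 0.005, -0.0, -0.0, -0.0, -1.0], [-0.037, 0.023, 0.005, -0.0, -0.0, -0.0, -1.0], [-0.047, 0.028, 0.003, -0.0, -0.0, -0.0, -1.0], [-0.056, 0.034, 0.001, -0.0, -0.0, -0.0, -1.0], [-0.065, 0.039, -0.002, -0.0, -0.0, -0.0, -1.0], [-0.065, 0.039, -0.002, -0.0, -0.0, -0.0, -1.0]]
```

Call:
jog_arm --targets '[[[-0.009,0.005,0.005,0,0,0,-1],[-0.019,0.011,0.005,0,0,0,-1],[-0.028,0.017,0.005,0,0,0,-1],[-0.037,0.023,0.005,0,0,0,-1],[-0.047,0.028,0.003,0,0,0,-1],[-0.056,0.034,0.001,0,0,0,-1],[-0.065,0.039,-0.002,0,0,0,-1],[-0.065,0.039,-0.002,0,0,0,-1]]]'

```text
time_s: 14.7
position: [425.9, -348.6, 151.3]
ee_rot: [[-0.425, 0.518, 0.742], [0.257, 0.855, -0.45], [-0.868, -0.0, -0.497]]
ft_force: [-3.3, 1.2, 12.2]
width: 62.1
grip_force: 60.3
```

```bash
python3 - <<'E'
from arc import *; from h import bot
commit(); o=bot.get_obs(); p,Rm=getcmd(); d=np.array(o['position'])-p; f=np.array(o['ft_force']); print(o['time_s'],'err XYZ',[(d@k).round(1) for k in(X,Y,Z)],'F XYZ',[(f@k).round(1) for k in(X,Y,Z)])
rows([S(b) for b in np.linspace(72,88,6)[1:]],2,-1)
E
```

```text
14.7 err XYZ [np.float64(-0.3), np.float64(0.0), np.float64(1.4)] F XYZ [np.float64(-3.4), np.float64(-0.6), np.float64(12.2)]
max 0.04
[[-0.009, 0.005, -0.003, -0.0, -0.0, -0.0, -1.0], [-0.017, 0.01, -0.006, -0.0, -0.0, -0.0, -1.0], [-0.025, 0.015, -0.01, -0.0, -0.0, -0.0, -1.0], [-0.032, 0.02, -0.015, -0.0, -0.0, -0.0, -1.0], [-0.04, 0.024, -0.02, -0.0, -0.0, -0.0, -1.0], [-0.04, 0.024, -0.02, -0.0, -0.0, -0.0, -1.0], [-0.04, 0.024, -0.02, -0.0, -0.0, -0.0, -1.0]]
```

Call:
jog_arm --targets '[[[-0.009,0.005,-0.003,0,0,0,-1],[-0.017,0.01,-0.006,0,0,0,-1],[-0.025,0.015,-0.01,0,0,0,-1],[-0.032,0.02,-0.015,0,0,0,-1],[-0.04,0.024,-0.02,0,0,0,-1],[-0.04,0.024,-0.02,0,0,0,-1],[-0.04,0.024,-0.02,0,0,0,-1]]]'

```text
time_s: 15.4
position: [408.9, -338.6, 142.2]
ee_rot: [[-0.428, 0.518, 0.74], [0.26, 0.855, -0.449], [-0.866, 0.0, -0.501]]
ft_force: [-6.7, 3.1, 9.7]
width: 62.1
grip_force: 60.5
```

```bash
python3 - <<'E'
from arc import *; from h import *
commit(); o=bot.get_obs(); p,Rm=getcmd(); d=np.array(o['position'])-p; f=np.array(o['ft_force']); print(o['time_s'],'err XYZ',[(d@k).round(1) for k in(X,Y,Z)],'F XYZ',[(f@k).round(1) for k in(X,Y,Z)],np.round(o['joints'],0))
rows([S(b) for b in (89,90,91)],2,-1)
E
```

```text
15.4 err XYZ [np.float64(-1.4), np.float64(-0.2), np.float64(0.3)] F XYZ [np.float64(-7.3), np.float64(-0.9), np.float64(9.7)] [ 43.  42.  -8. 135. 182.  56. -84.]
max 0.006
[[-0.002, 0.002, -0.002, -0.0, -0.0, -0.0, -1.0], [-0.004, 0.003, -0.003, -0.0, -0.0, -0.0, -1.0], [-0.006, 0.004, -0.005, -0.0, -0.0, -0.0, -1.0], [-0.006, 0.004, -0.005, -0.0, -0.0, -0.0, -1.0], [-0.006, 0.004, -0.005, -0.0, -0.0, -0.0, -1.0]]
```

Call:
jog_arm --targets '[[[-0.002,0.002,-0.002,0,0,0,-1],[-0.004,0.003,-0.003,0,0,0,-1],[-0.006,0.004,-0.005,0,0,0,-1],[-0.006,0.004,-0.005,0,0,0,-1],[-0.006,0.004,-0.005,0,0,0,-1]]]'

```text
time_s: 15.9
position: [408.2, -338.1, 141.3]
ee_rot: [[-0.424, 0.518, 0.742], [0.257, 0.855, -0.45], [-0.868, -0.0, -0.496]]
ft_force: [1.3, -0.5, 9.8]
width: 62.3
grip_force: 59.8
```

```bash
python3 - <<'E'
from arc import *; from h import *
commit(); o=bot.get_obs(); p,Rm=getcmd(); d=np.array(o['position'])-p; f=np.array(o['ft_force']); print(o['time_s'],'err XYZ',[(d@k).round(1) for k in(X,Y,Z)],'F XYZ',[(f@k).round(1) for k in(X,Y,Z)])
a=snap('scene','sc6'); b=snap('side','s6'); ims=[]; Sp=p+153*Rm[:,2]
for n,x in(('sc6',a),('s6',b)):
    q=proj(load(n),Sp).astype(int); print(n,q-[40,40])
    ims.append(cv2.resize(x['color'][:,:,::-1][q[1]-40:q[1]+40,q[0]-40:q[0]+40],(400,400),interpolation=cv2.INTER_CUBIC))
cv2.imwrite('pics/h6.png',np.hstack(ims))
E
```

```text
15.9 err XYZ [np.float64(0.6), np.float64(-0.2), np.float64(1.4)] F XYZ [np.float64(1.4), np.float64(0.2), np.float64(9.8)]
sc6 [354 195]
s6 [318 198]
```

Call:
jog_arm --targets '[[[0,0,0.002,0,0,0,-1],[0,0,0.002,0,0,0,-1],[0,0,0.002,0,0,0,0.6],[0,0,0.002,0,0,0,0.8],[0,0,0.002,0,0,0,1],[0,0,0.002,0,0,0,1],[0,0,0.002,0,0,0,1],[0,0,0.002,0,0,0,1]]]'

```text
time_s: 16.8
position: [407.7, -337.5, 140.6]
ee_rot: [[-0.428, 0.518, 0.741], [0.259, 0.855, -0.448], [-0.866, 0.0, -0.501]]
ft_force: [-0.8, -1.1, 0.7]
width: 85.8
grip_force: 0.0
```

```bash
python3 - <<'E'
from h import *
a=snap('scene','sc7'); b=snap('side','s7'); o=bot.get_obs(); print(np.round(o['ft_force'],1),o['width'])
ims=[]
for im,(u,v) in((a,(354,195)),(b,(318,198))): ims.append(cv2.resize(im['color'][:,:,::-1][v:v+80,u:u+80],(400,400),interpolation=cv2.INTER_CUBIC))
c6=cv2.imread('pics/h6.png')
cv2.imwrite('pics/h7.png',np.hstack(ims))
E
```

```text
[-0.4  0.2 -0.6] 85.22351296586196
```

View pics/h7.png

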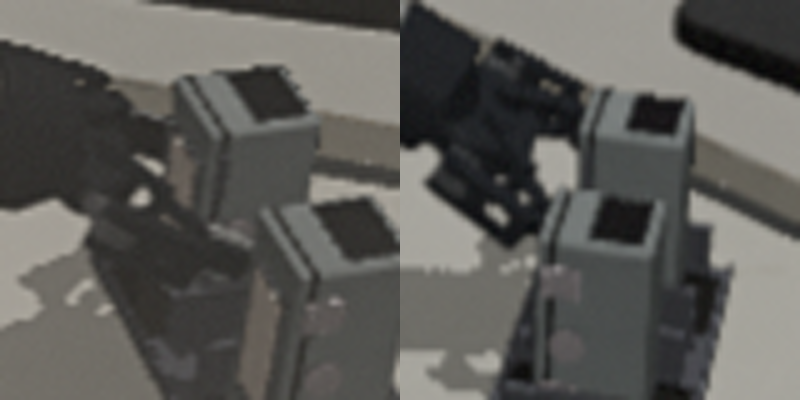

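The case stands upright beside the neighbour with its lid to the front (top face at (180-315,70-150) in the left crop). The fingers are open and read zero force, so I'll retract along the tool axis.

Call:
jog_arm --targets '[[[-0.015,0.009,0.01,0,0,0,1],[-0.03,0.018,0.02,0,0,0,1],[-0.06,0.036,0.04,0,0,0,1],[-0.09,0.054,0.06,0,0,0,1],[-0.12,0.072,0.08,0,0,0,1],[-0.148,0.09,0.1,0,0,0,1],[-0.148,0.09,0.1,0,0,0,1],[-0.148,0.09,0.1,0,0,0,1]]]'

```text
time_s: 17.7
position: [348.7, -301.8, 181.1]
ee_rot: [[-0.427, 0.518, 0.741], [0.259, 0.855, -0.449], [-0.866, 0.0, -0.499]]
ft_force: [0.3, 0.3, -0.9]
width: 85.0
grip_force: 0.0
```

```bash
python3 - <<'E'
from plan import *; from h import *
o=bot.get_obs(); print(o['time_s'],np.round(o['position'],1),np.round(o['ft_force'],1))
s=snap('scene','sc8'); d=snap('side','s8'); b7=cv2.imread('pics/sc7.png'); 
b8=cv2.imread('pics/sc8.png'); x=slice(390,420);y=slice(207,245); print('diff at case top',np.abs(b7[y,x].astype(int)-b8[y,x]).mean())
# predicted top corners of an upright centred case vs seen
c=load('sc7')
for dx in(-29,29):
  for dy in(-26,26): print(dx,dy,(proj(c,bay*[1,1,0]+dx*X+dy*Y+125*Z)-[354,195])*5)
E
```

```text
17.7 [ 348.7 -301.8  181.1] [ 0.3  0.3 -0.9]
diff at case top 2.5011695906432747
-29 -26 [212.5 137. ]
-29 26 [172.   73.5]
29 -26 [326.5 121. ]
29 26 [282.5  58.5]
```

```bash
python3 -c "
from workcell import bot
print(bot.job_done())"
```

```text
the job is handed in; nothing more can be done
None
```

The case stands in the empty bay, heavy end (case +x) down and lid to the front; the arm is released and clear, and I handed the job in at 17.7 s with no verdict returned.

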